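# Lid the biscuit jars at closing time

### The job

It is closing time and the pastries in the four open jars would go stale: put each of the four wooden lids on the jar it was made for, the one with the same outline and size, so that every lid sits flat and fully home in its own jar's mouth. Set the lids down, do not drop them; leave the jars standing about where they are, and do not disturb the cup and the glass that stand among them.

Things in the scene. Friction and masses are not known exactly. Their poses are not given: they have to be found in the camera images.
- jar_large_round: open grey stoneware jar, round, 86 mm across, 72 mm high, wall 4.5 mm, holding a few pastries; stands loose on the counter, 0.8 kg. Origin: centre of its underside; z up, x and y along its sides. Its lid's shoulder comes to rest on the rim.
- lid_large_round: loose beech lid, round, 86 mm across; 0.1 kg; lies plug down, knob up. From below: plug 14 mm deep, tapered (8 mm free all round at its foot in the jar's mouth, 2 mm when home); plate 9 mm thick; a round knob 24 mm across, 26 mm high; 49 mm in all. Origin: centre of the plug's underside; z up. Home in its jar, the origin is 58 mm above the jar's.
- jar_small_round: open grey stoneware jar, round, 60 mm across, 64 mm high, wall 4.5 mm, holding a few pastries; stands loose on the counter, 0.8 kg. Origin: centre of its underside; z up, x and y along its sides. Its lid's shoulder comes to rest on the rim.
- lid_small_round: loose beech lid, round, 60 mm across; 0.1 kg; lies plug down, knob up. From below: plug 14 mm deep, tapered (8 mm free all round at its foot in the jar's mouth, 2 mm when home); plate 9 mm thick; a round knob 24 mm across, 26 mm high; 49 mm in all. Origin: centre of the plug's underside; z up. Home in its jar, the origin is 50 mm above the jar's.
- jar_square: open grey stoneware jar, square, 68 mm a side, 68 mm high, wall 4.5 mm, holding a few pastries; stands loose on the counter, 0.8 kg. Origin: centre of its underside; z up, x and y along its sides. Its lid's shoulder comes to rest on the rim.
- lid_square: loose beech lid, square, 68 mm a side; 0.1 kg; lies plug down, knob up. From below: plug 14 mm deep, tapered (8 mm free all round at its foot in the jar's mouth, 2 mm when home); plate 9 mm thick; a square knob 24 mm a side (sides parallel to the lid), 26 mm high; 49 mm in all. Origin: centre of the plug's underside; z up. Home in its jar, the origin is 54 mm above the jar's.
- jar_oblong: open grey stoneware jar, oblong, 98 mm (its x axis) by 64 mm (y axis), 60 mm high, wall 4.5 mm, holding a few pastries; stands loose on the counter, 0.8 kg. Origin: centre of its underside; z up, x and y along its sides. Its lid's shoulder comes to rest on the rim.
- lid_oblong: loose beech lid, oblong, 98 mm (its x axis) by 64 mm (y axis); 0.1 kg; lies plug down, knob up. From below: plug 14 mm deep, tapered (8 mm free all round at its foot in the jar's mouth, 2 mm when home); plate 9 mm thick; a bar knob 44 mm (x) by 20 mm (y), 26 mm high; 49 mm in all. Origin: centre of the plug's underside; z up. Home in its jar, the origin is 46 mm above the jar's.
- coffee_cup: white porcelain cup of coffee, 73 mm across the rim, 61 mm high, standing loose among the jars; not to be disturbed. Origin: centre of its underside.
- water_glass: clear glass of water, 75 mm across, 111 mm high, standing loose among the jars; not to be disturbed. Origin: centre of its underside. Left of it, seen from the robot, stand a gauze food dome 233 mm high and, beyond that, a tall leaning stand of bread rings (fixed): keep the arm clear of them.

How it is judged:
By the outcome, as a careful person would: the job done as asked, in the order asked, and still so for the second after the job is handed in, with the robot touching nothing.
It also fails if it takes over 109 s, if anything falls off the work surface, if the arm or the gripper's body presses on something with over 40 N, if the wrist force passes 120 N, or if a joint passes its speed limit or range.

### The arm

A 6-joint arm with a two-finger parallel gripper is mounted at the origin on a cart in front of the work surface, level with it; the furniture and walls round the work are solid. World frame = base frame: x ahead of the robot, y to its left, z up, the work surface at z = 0. Lengths are in m, angles in rad, forces in N, time in s.
With the tool pointing down it reaches from about 0.225 to 0.875 m from the base axis. Payload 3.4 kg.
Tool frame: the origin (TCP) lies at the very end of the fingers, on their centre line; the grasp point (between the pads) lies behind it (manip.grasp_offset is the z of the grasp point in the tool frame, in m); z points along the fingers, y is the line along which they close (so a half turn about z gives the same grasp; the last joint's range is limited). The gripper opens to 85 mm and grips with 20 to 120 N. Pads are 22 mm wide; open, the fingers measure 114 mm over their backs; the gripper's body (76 mm by 85 mm) begins 54 mm behind the grasp point. The pads swing forward as they close: fully open they stand 13 mm farther back than shut.
Start: joints at [-1.377, 0.276, 1.505, -0, 1.361, -0.121], TCP at [0.178, -0.547, 0.231] pointing down, gripper open.
Joint ranges: [-2.89, 2.89], [-0.75, 2.08], [0.22, 2.7], [-1.18, 4.32], [0.11, 2.71], [-2.7, 2.7]. Speed limits (rad/s): [2.57, 2.57, 3.14, 3.14, 3.14, 3.14].

### API

Orientations are given as a unit quaternion [w, x, y, z].
In Python, from rig import manip gives the robot as it stands.
- The arm moves only by the shell command python3 -m pendant 'ROWS' [FORCE]. ROWS is JSON, a list of rows, each an object of numbers: "dx", "dy", "dz": the shift along the tool's x, y, z in m; "rx", "ry", "rz": the turn, a rotation vector about the tool's x, y, z in degrees; "hand": the finger opening in m, from 0 to 0.0854. In form: [{"dx": .., "dy": .., "dz": .., "rx": .., "ry": .., "rz": .., "hand": ..}, ...]. A call has 1 to 12 rows; each row shifts and turns the commanded pose from where the row before left it, along the tool's axes as they then stand; what a row does not reach is not made up. A row lasts 1/12 s, in which the tool goes at most 41.7 mm and 7.16 degrees, less where a joint would pass 70% of its speed; a pose out of reach is approached as far as the arm can. A call is refused whole if a number of a shift passes 0.0417 or a number of a turn 7.16, either way. A call with a gripper value outside its range is refused whole. The fingers move at their own pace and stop on an object; FORCE is the grip in N (left out, the last holds). Time passes only in rows, so rows that do not move let the fingers close. It gives the time, the measured TCP pose, the force, the opening and the grip force at its end, in the units of the state.
- manip.get_state(): the state, without advancing time (a new reading comes with each control period).
- manip.get_image(name): name is "scene" or "top" or "wrist"; returns a dict with "frame" (400x640x3 uint8, red, green, blue), "fx", "fy", "cx", "cy" (pixels), "position" and "attitude" of the camera in the world; the wrist camera has in their place "mount" (4x4, takes a point from camera to tool coordinates, whose origin is the TCP and whose axes are the flange's). Camera axes: x right, y up, looking along -z (the intrinsics and any distortion apply to the point x, -y, -z); pixel columns grow to the right and rows downward; lengths in m; the calibration is good to about 2 mm. A picture is of the moment at which its call begins: read the wrist's pose just before it. There is no depth.
- manip.sign_off(): hands the job in; it is judged then, once.
The state is a dict: "clock": time; "qpos": joint angles; "qd": joint speeds; "effort": joint torques, N m; "position": TCP position; "ee_rot": TCP orientation; "contact_force": force on the tool from outside, world axes, zero at the start; "moment": the same for the moment, N m; "width": finger opening in m; "gripper_force": force on a finger pad.
Only numpy, scipy, OpenCV 4.12 (cv2) and the standard library are available. Lean on these libraries where they do the work, as an engineer would, in place of code of your own. Each camera call takes 0.05 s, during which the arm holds its last target. There are 200 camera calls.

## Working session

There is one attempt and no reset: what is moved stays moved. The work goes in short steps, Python scripts to look and compute and a shell command to move; the robot and the scene stay as the last step left them, time stands still between calls to the robot, and variables do not carry over. Pictures are saved under pics/ and viewed, at most 14 in all, crops included, and the job is handed in when it is done.

```bash
ls; mkdir -p pics; python3 - <<'E'
from rig import manip
import cv2
for n in ["top","scene"]:
    d=manip.get_image(n); cv2.imwrite(f"pics/{n}0.png",d["frame"][:,:,::-1])
    print({k:v for k,v in d.items() if k!="frame"})
print(manip.get_state(), manip.grasp_offset)
E
```

```text
pics
{'fx': 520.8062748778723, 'fy': 520.8062748778723, 'cx': 331.7651954423546, 'cy': 200.58001162250022, 'position': array([ 0.31356417, -0.09112164,  1.39789911]), 'attitude': array([-0.69413434, -0.06354639,  0.04793516,  0.71543105])}
{'fx': 445.575450333912, 'fy': 445.575450333912, 'cx': 321.9256670088917, 'cy': 195.9490361576891, 'position': array([0.30359046, 0.42248716, 1.12272581]), 'attitude': array([-0.19477776, -0.04433604,  0.22712049,  0.95315908])}
{'clock': 0.1, 'qpos': array([-1.37702816e+00,  2.76540032e-01,  1.50603330e+00,  2.29734680e-05,
        1.36074180e+00, -1.21007759e-01]), 'qd': array([ 0.00107996,  0.00052237, -0.00109161,  0.00083807,  0.00038549,
        0.00120988]), 'effort': array([ 1.23424910e-03, -4.17700660e+01, -2.46404332e+01, -2.23580473e-04,
        5.80844018e-03,  1.93285729e-05]), 'position': array([ 0.17792399, -0.54625681,  0.23051085]), 'ee_rot': array([-8.61080625e-04,  9.87640071e-01,  1.56736558e-01, -2.01004956e-05]), 'contact_force': array([ 0.87109427, -0.45363725, -0.22705202]), 'moment': array([0.00788683, 0.0217201 , 0.06609695]), 'gripper_force': 0.0, 'width': 0.08521685520421614} -0.0187
```

View pics/top0.png

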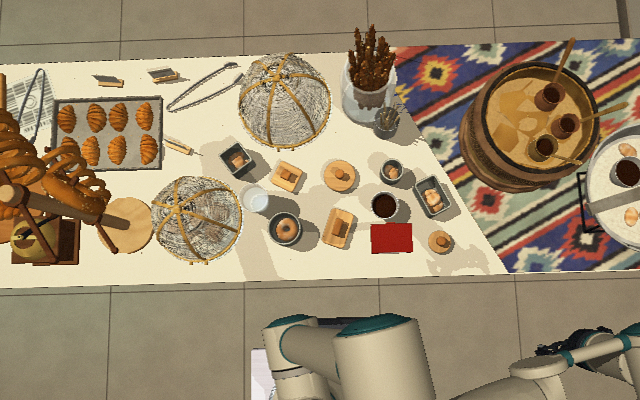

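View pics/scene0.png

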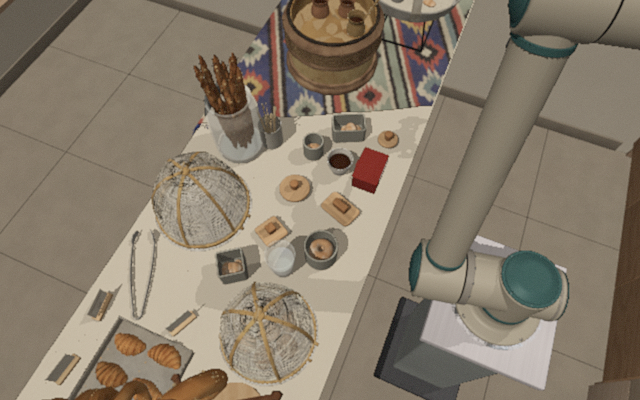

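The top view shows the square jar at (236,160), square lid at (288,177), large lid at (339,176), small jar at (393,171) and oblong jar at (432,197). It also shows the cup at (384,205), small lid at (440,242), oblong lid at (337,228), large jar at (286,230), glass at (257,200), and a red box at (391,238). Next I'll enlarge it.

```bash
python3 - <<'E'
import cv2
f=cv2.imread("pics/top0.png")
for n,(a,b) in {"L":(210,370),"R":(310,470)}.items():
    c=cv2.resize(f[140:260,a:b],None,fx=5,fy=5,interpolation=cv2.INTER_CUBIC)
    for i in range(a,b,20):
        cv2.putText(c,str(i),((i-a)*5,10),0,.35,(0,0,255)); cv2.line(c,((i-a)*5,0),((i-a)*5,600),(0,0,255) ,1) if 0 else None
        cv2.line(c,((i-a)*5,12),((i-a)*5,18),(0,0,255),1)
    for j in range(140,260,20): cv2.putText(c,str(j),(0,(j-140)*5+4),0,.35,(0,0,255))
    cv2.imwrite(f"pics/top0{n}.png",c)
E
```

```text
(no output)
```

View pics/top0L.png

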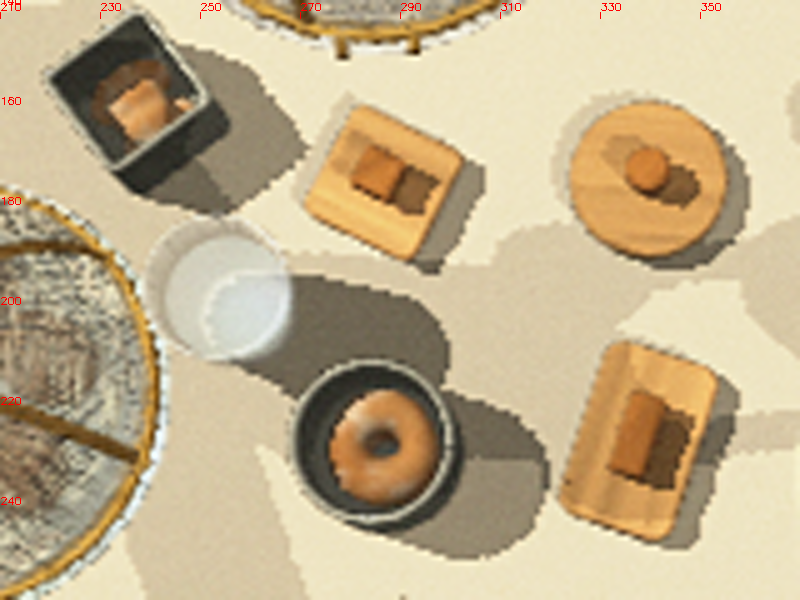

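View pics/top0R.png

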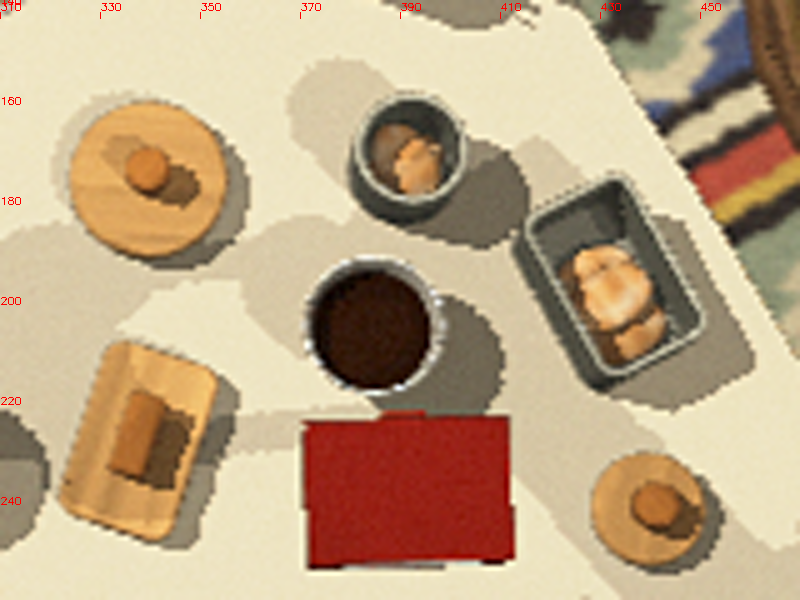

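The crops give the rim and plate outlines: square jar rim corners (L crop) (137,13), (212,97), (117,170), (49,78), and oblong jar rim corners (R crop) (524,225), (622,175), (706,322), (612,378). The red box has no visible shadow, so I'll find its height by triangulation.

```bash
cat > h.py <<'E'
import numpy as np, cv2
from scipy.spatial.transform import Rotation as R
def rot(q): return R.from_quat(np.r_[q[1:],q[0]])
TOP=(520.8062748778723,331.7651954423546,200.58001162250022,np.array([0.31356417,-0.09112164,1.39789911]),np.array([-0.69413434,-0.06354639,0.04793516,0.71543105]))
SC=(445.575450333912,321.9256670088917,195.9490361576891,np.array([0.30359046,0.42248716,1.12272581]),np.array([-0.19477776,-0.04433604,0.22712049,0.95315908]))
def ray(cam,uv):
    f,cx,cy,p,q=cam; uv=np.atleast_2d(uv).astype(float)
    return rot(q).apply(np.c_[(uv[:,0]-cx)/f,-(uv[:,1]-cy)/f,-np.ones(len(uv))]),p
def at(cam,uv,z):
    d,p=ray(cam,uv); return p+d*((z-p[2])/d[:,2])[:,None]
def proj(cam,P):
    f,cx,cy,p,q=cam; c=rot(q).inv().apply(np.atleast_2d(P)-p); return np.c_[cx+f*c[:,0]/-c[:,2],cy-f*c[:,1]/-c[:,2]]
def crop(x,a): return (np.atleast_2d(x)+.5)/5-.5+[a,140]
E
python3 - <<'E'
from h import *
np.set_printoptions(precision=4,suppress=True)
for n,a,z,pts in [("sqjar",210,.068,[(137,13),(212,97),(117,170),(49,78)]),("sqlid",210,.023,[(352,103),(466,156),(410,260),(302,205)]),
 ("objar",310,.060,[(524,225),(622,175),(706,322),(612,378)]),("oblid",210,.023,[(612,340),(720,373),(663,541),(558,500)])]:
    P=at(TOP,crop(pts,a),z)[:,:2]; r=cv2.minAreaRect((P*1000).astype(np.float32)); e=np.roll(P,-1,0)-P
    print(n,P.mean(0),np.linalg.norm(e,axis=1),np.degrees(np.arctan2(e[:,1],e[:,0])))
for n,a,z,p in [("lglid",210,.023,(648,178)),("lgjar",210,.072,(374,441)),("smjar",310,.064,(411,147)),("smlid",310,.023,(649,509)),("cup",310,.061,(372,325))]:
    print(n,at(TOP,crop(p,a),z)[0])
print("glass rim z.111",at(TOP,crop((215,283),210),.111)[0])
# red box corner heights
for z in (0,.05,.1,.15,.2):
    P=at(TOP,crop([(302,420),(510,415),(515,560),(308,568)],310),z); print(z,P[:,:2].round(3).tolist(),proj(SC,P).round(0).tolist())
# scene check
for n,uv,z in [("smlid",(388,139),.023),("lglid",(295,188),.023)]: print(n,at(SC,uv,z)[0])
from rig import manip
s=manip.get_state(); w=manip.get_image("wrist"); cv2.imwrite("pics/w0.png",w["frame"][:,:,::-1]); print({k:v for k,v in w.items() if k!="frame"})
E
python3 -c "
import cv2;f=cv2.imread('pics/scene0.png');cv2.imwrite('pics/s0c.png',cv2.resize(f[100:300,200:420],None,fx=3,fy=3,interpolation=2))"
```

```text
sqjar [0.6487 0.1859] [0.0614 0.0626 0.0623 0.0575] [-139.8362  126.8302   35.4159  -54.1021]
sqlid [0.6047 0.0576] [0.069  0.0642 0.0662 0.0621] [-117.1506  150.8797   61.0394  -26.5653]
objar [ 0.5344 -0.3269] [0.0579 0.0878 0.0572 0.0913] [ -64.6117 -153.9099  118.8891   26.6187]
oblid [ 0.4609 -0.0763] [0.0602 0.0943 0.0595 0.09  ] [-108.9582  159.4378   66.9765  -20.1211]
lglid [ 0.6014 -0.0858  0.023 ]
lgjar [0.4583 0.0586 0.072 ]
smjar [ 0.6048 -0.2237  0.064 ]
smlid [ 0.4152 -0.3435  0.023 ]
cup [ 0.5119 -0.1995  0.061 ]
glass rim z.111 [0.5364 0.1332 0.111 ]
0 [[0.47, -0.165], [0.47, -0.276], [0.392, -0.275], [0.391, -0.165]] [[347.0, 184.0], [361.0, 153.0], [386.0, 163.0], [373.0, 193.0]]
0.05 [[0.465, -0.162], [0.464, -0.27], [0.389, -0.268], [0.388, -0.162]] [[350.0, 177.0], [364.0, 146.0], [388.0, 156.0], [376.0, 186.0]]
0.1 [[0.459, -0.159], [0.458, -0.263], [0.386, -0.262], [0.385, -0.159]] [[352.0, 169.0], [366.0, 139.0], [391.0, 148.0], [379.0, 178.0]]
0.15 [[0.454, -0.157], [0.453, -0.256], [0.383, -0.255], [0.383, -0.157]] [[355.0, 161.0], [369.0, 131.0], [394.0, 140.0], [382.0, 170.0]]
0.2 [[0.448, -0.154], [0.447, -0.25], [0.381, -0.249], [0.38, -0.154]] [[358.0, 152.0], [372.0, 122.0], [397.0, 131.0], [385.0, 161.0]]
smlid [ 0.4109 -0.3398  0.023 ]
lglid [ 0.5954 -0.0828  0.023 ]
{'fx': 310.10866103309064, 'fy': 310.10866103309064, 'cx': 317.25653026737456, 'cy': 200.5654259545776, 'mount': array([[-0.0011,  0.9493,  0.3143,  0.0821],
       [ 1.    ,  0.0008,  0.001 , -0.0001],
       [ 0.0007,  0.3143, -0.9493, -0.1435],
       [ 0.    ,  0.    ,  0.    ,  1.    ]])}
```

View pics/w0.png

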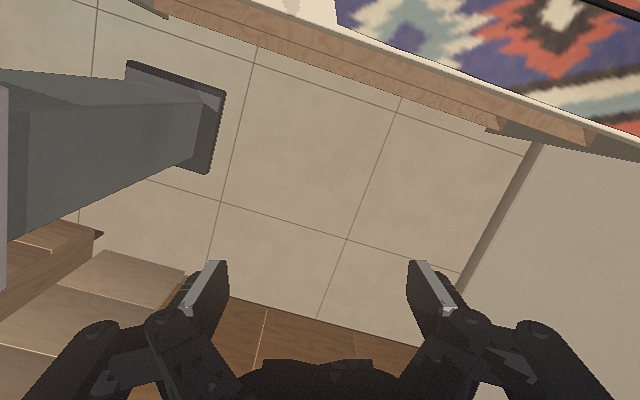

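View pics/s0c.png

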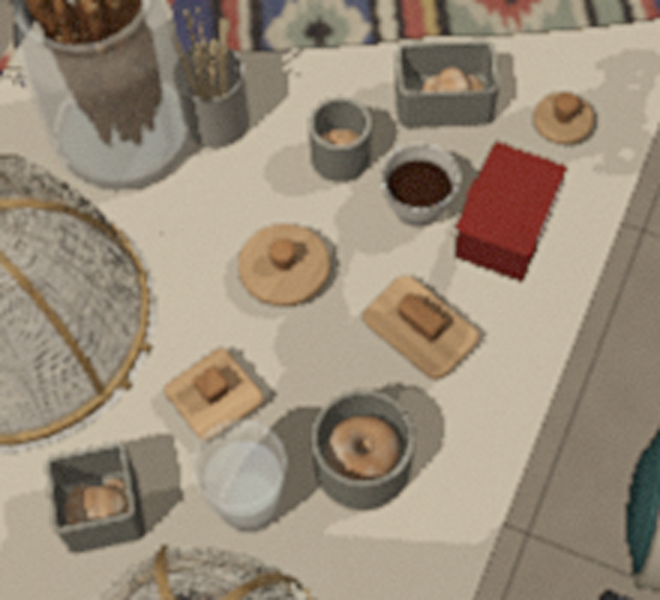

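The wrist view shows only the floor and the counter edge. In the scene view the red box is about 50 mm high: its top corner at crop (495,143) matches the z = 0.05 projection. I'll fly to a viewpoint over the right half.

```bash
python3 -m pendant '[{"dx":0.0347,"dy":-0.0147},{"dx":0.0347,"dy":-0.0147},{"dx":0.0347,"dy":-0.0147},{"dx":0.0347,"dy":-0.0147},{"dx":0.0347,"dy":-0.0147},{"dx":0.0347,"dy":-0.0147},{"dx":0.0347,"dy":-0.0147},{"dx":0.0347,"dy":-0.0147},{"dx":0.0347,"dy":-0.0147},{"dx":0.0347,"dy":-0.0147},{"dx":0.0347,"dy":-0.0147},{"dx":0.0347,"dy":-0.0147}]'
cat >> h.py <<'E'
def wcam(w,s):
    T=np.eye(4);T[:3,:3]=rot(s["ee_rot"]).as_matrix();T[:3,3]=s["position"];C=T@w["mount"]
    q=R.from_matrix(C[:3,:3]).as_quat(); return (w["fx"],w["cx"],w["cy"],C[:3,3],np.r_[q[3],q[:3]])
def shot(name,drop=None):
    import json; from rig import manip
    s=manip.get_state(); w=manip.get_image("wrist"); cv2.imwrite(f"pics/{name}.png",w["frame"][:,:,::-1]); c=wcam(w,s)
    json.dump([x if np.isscalar(x) else list(map(float,x)) for x in c],open(f"pics/{name}.json","w")); return c
def load(name):
    import json; c=json.load(open(f"pics/{name}.json")); return (c[0],c[1],c[2],np.array(c[3]),np.array(c[4]))
def yaw(q): x=rot(q).apply([1,0,0]); return np.degrees(np.arctan2(x[1],x[0]))
def to(x,y,z,psi):
    "remaining tool-frame shift (before turning) and rz"
    from rig import manip
    s=manip.get_state(); d=rot(s["ee_rot"]).inv().apply(np.array([x,y,z])-s["position"]); r=(yaw(s["ee_rot"])-psi+180)%360-180
    print("clock %.1f pos %s yaw %.1f | shift %s rz %.1f"%(s["clock"],s["position"].round(4),yaw(s["ee_rot"]),d.round(4),r))
E
sleep 0.1; python3 - <<'E'
from h import *
c=shot("w1"); f=cv2.imread("pics/w1.png"); cv2.imwrite("pics/w1v.png",cv2.resize(f,(800,500),interpolation=2))
E
```

```text
invalid input
```

View pics/w1v.png

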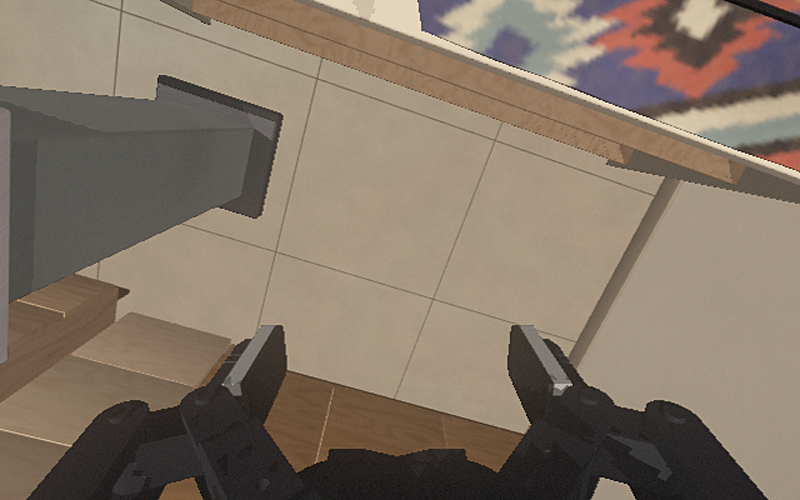

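The move was refused, so this is the same floor view as before. Rows probably need every key.

```bash
python3 -m pendant '[{"dx":0.0347,"dy":-0.0147,"dz":0,"rx":0,"ry":0,"rz":0,"hand":0.085},{"dx":0.0347,"dy":-0.0147,"dz":0,"rx":0,"ry":0,"rz":0,"hand":0.085},{"dx":0.0347,"dy":-0.0147,"dz":0,"rx":0,"ry":0,"rz":0,"hand":0.085},{"dx":0.0347,"dy":-0.0147,"dz":0,"rx":0,"ry":0,"rz":0,"hand":0.085},{"dx":0.0347,"dy":-0.0147,"dz":0,"rx":0,"ry":0,"rz":0,"hand":0.085},{"dx":0.0347,"dy":-0.0147,"dz":0,"rx":0,"ry":0,"rz":0,"hand":0.085},{"dx":0.0347,"dy":-0.0147,"dz":0,"rx":0,"ry":0,"rz":0,"hand":0.085},{"dx":0.0347,"dy":-0.0147,"dz":0,"rx":0,"ry":0,"rz":0,"hand":0.085},{"dx":0.0347,"dy":-0.0147,"dz":0,"rx":0,"ry":0,"rz":0,"hand":0.085},{"dx":0.0347,"dy":-0.0147,"dz":0,"rx":0,"ry":0,"rz":0,"hand":0.085},{"dx":0.0347,"dy":-0.0147,"dz":0,"rx":0,"ry":0,"rz":0,"hand":0.085},{"dx":0,"dy":0,"dz":0,"rx":0,"ry":0,"rz":0,"hand":0.085}]'

```

```text
clock: 1.2
position: [0.4955, -0.27, 0.2311]
ee_rot: [-0.001, 0.987, 0.16, 0.002]
contact_force: [-0.1, -0.9, 0.2]
width: 0.0848
gripper_force: 0.0
```

```bash
python3 - <<'E'
from h import *
c=shot("w2"); f=cv2.imread("pics/w2.png"); cv2.imwrite("pics/w2v.png",cv2.resize(f,(800,500),interpolation=2)); 
from rig import manip; print(manip.get_state()["position"],manip.get_state()["qd"])
for n,P in dict(smlid=(.4152,-.3435,.023),smjar=(.6048,-.2237,.064),objar=(.5344,-.3269,.06),cup=(.5119,-.1995,.061),lglid=(.6014,-.0858,.023),oblid=(.4609,-.0763,.023)).items(): print(n,((proj(c,P)+.5)*1.25-.5).round(0))
E
```

```text
[ 0.49306581 -0.27229669  0.23094764] [-0.06167257 -0.01028195  0.01901409 -0.04901818  0.0078041  -0.01741114]
smlid [[442. 313.]]
smjar [[385.  72.]]
objar [[478. 204.]]
cup [[321. 182.]]
lglid [[221.  24.]]
oblid [[183. 186.]]
```

View pics/w2v.png

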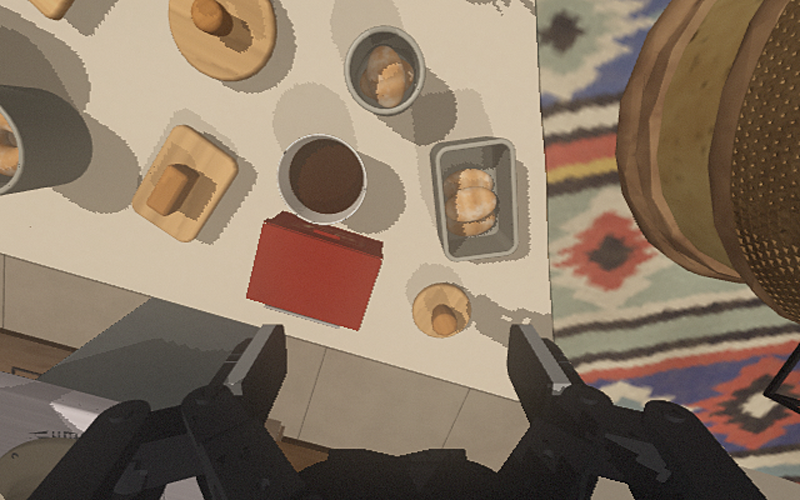

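The wrist view matches the predicted pixels to within about 4 px: small lid (441,309), small jar (385,70), oblong jar (477,199), cup (322,179), oblong lid (186,183). Next I'll refine all the poses by aligning the known outlines to image edges in each camera.

```bash
cat > fit.py <<'E'
from h import *
from scipy.optimize import minimize
# name: (x,y,yaw,z,sizex,sizey (0=round), )
OB=dict(lglid=(.6014,-.0858,0,.023,.086,0),smlid=(.4152,-.3435,0,.023,.060,0),sqlid=(.6047,.0576,61,.023,.068,.068),oblid=(.4609,-.0763,69,.023,.098,.064),
 lgjar=(.4583,.0586,0,.072,.086,0),smjar=(.6048,-.2237,0,.064,.060,0),sqjar=(.6487,.1859,36.5,.068,.068,.068),objar=(.5344,-.3269,26.5,.060,.098,.064))
def outline(a,b):
    if not b: t=np.linspace(0,2*np.pi,120,endpoint=False); return np.c_[np.cos(t),np.sin(t)]*a/2
    s=np.linspace(-.84,.84,40); o=np.ones(40)
    return np.r_[np.c_[s,o],np.c_[s,-o],np.c_[o,s],np.c_[-o,s]]*[a/2,b/2]
def fit(img,cam,ob,sig=1.0):
    x,y,w,z,a,b=ob; up=4
    g=cv2.GaussianBlur(img.astype(np.float32),(0,0),sig); 
    G=[np.max(np.abs(cv2.Sobel(g,cv2.CV_32F,i,1-i,ksize=3)),axis=2) for i in (0,1)]; M=np.hypot(*G)
    rings=[outline(a,b)]
    if z>.03: rings.append(outline(a-.009,b-.009 if b else 0))
    def cost(p):
        r=np.radians(p[2]*1000 if b else 0); c,s=np.cos(r),np.sin(r); v=0
        for k in rings:
            P=np.c_[k@np.array([[c,s],[-s,c]])+p[:2],np.full(len(k),z)]; uv=proj(cam,P).astype(np.float32)
            v-=np.minimum(cv2.remap(M,uv[:,0],uv[:,1],cv2.INTER_LINEAR),200).mean()
        return v
    p0=np.array([x,y,w/1000]); best=None
    for dx in (-.004,0,.004):
        for dy in (-.004,0,.004):
            q=p0+[dx,dy,0]; r=minimize(cost,q,method="Nelder-Mead",options=dict(initial_simplex=[q,q+[.004,0,0],q+[0,.004,0],q+[0,0,.004]],xatol=1e-5))
            if best is None or r.fun<best.fun: best=r
    p=best.x; return p[0],p[1],p[2]*1000,-best.fun
E
python3 - <<'E'
from fit import *
shot("w3")
ims={"top":(cv2.imread("pics/top0.png"),TOP),"scene":(cv2.imread("pics/scene0.png"),SC),"w3":(cv2.imread("pics/w3.png"),load("w3"))}
for n,ob in OB.items():
    for k,(im,c) in ims.items():
        if k=="w3" and n in("sqlid","lgjar","sqjar","lglid"): continue
        r=fit(im,c,ob,.7); print(n,k,"%.4f %.4f %.1f  %.0f"%r)
E
```

```text
lglid top 0.6008 -0.0849 -2.1  198
lglid scene 0.5991 -0.0825 2.3  145
smlid top 0.4156 -0.3418 -6.5  191
smlid scene 0.4105 -0.3380 -0.6  168
smlid w3 0.4179 -0.3417 -1.7  163
sqlid top 0.6028 0.0579 62.8  196
sqlid scene 0.6028 0.0591 61.3  136
oblid top 0.4458 -0.0683 73.0  139
oblid scene 0.4437 -0.0563 68.2  112
oblid w3 0.4758 -0.0822 69.7  89
lgjar top 0.4589 0.0609 -1.2  367
lgjar scene 0.4567 0.0621 3.3  247
smjar top 0.6041 -0.2244 3.7  384
smjar scene 0.6006 -0.2219 3.9  318
smjar w3 0.6052 -0.2229 0.9  330
sqjar top 0.6478 0.1858 36.8  383
sqjar scene 0.6461 0.1887 35.5  309
objar top 0.5351 -0.3266 25.7  334
objar scene 0.5318 -0.3237 22.2  308
objar w3 0.5354 -0.3262 25.8  294
```

```bash
python3 - <<'E'
from fit import *
to(.4165,-.3418,.028,18)
OB["oblid"]=(.4609,-.0763,160,.023,.098,.064)
for k,c in (("top0",TOP),("w3",load("w3")),("scene0",SC)): print("%.4f %.4f %.1f  %.0f"%fit(cv2.imread(f"pics/{k}.png"),c,OB["oblid"],.7))
E
```

```text
clock 1.3 pos [ 0.4916 -0.2737  0.2309] yaw 18.2 | shift [-0.0924  0.0413  0.203 ] rz 0.2
0.4602 -0.0758 159.9  199
0.4607 -0.0769 159.9  145
0.4560 -0.0724 159.7  149
```

```bash
python3 -m pendant '[{"dx":-0.0185,"dy":0.0083,"dz":0.02,"rx":0,"ry":0,"rz":0,"hand":0.05},{"dx":-0.0185,"dy":0.0083,"dz":0.02,"rx":0,"ry":0,"rz":0,"hand":0.05},{"dx":-0.0185,"dy":0.0083,"dz":0.02,"rx":0,"ry":0,"rz":0,"hand":0.05},{"dx":-0.0185,"dy":0.0083,"dz":0.02,"rx":0,"ry":0,"rz":0,"hand":0.05},{"dx":-0.0185,"dy":0.0083,"dz":0.02,"rx":0,"ry":0,"rz":0,"hand":0.05},{"dx":0,"dy":0,"dz":0,"rx":0,"ry":0,"rz":0,"hand":0.05},{"dx":0,"dy":0,"dz":0,"rx":0,"ry":0,"rz":0,"hand":0.05}]' 40 | head -2
python3 - <<'E'
from fit import *
to(.4165,-.3418,.028,18)
c=shot("w4"); print(fit(cv2.imread("pics/w4.png"),c,OB["smlid"],.7))
E
```

```text
clock: 1.88
position: [0.4137, -0.3436, 0.1304]
clock 1.9 pos [ 0.4137 -0.3436  0.1304] yaw 17.8 | shift [ 0.0034 -0.0006  0.1024] rz -0.2
(np.float64(0.41726551449194466), np.float64(-0.3427117254570073), np.float64(-2.9623066824492086), np.float64(159.9857940673828))
```

```bash
python3 -m pendant '[{"dx":0.001,"dy":-0.0002,"dz":0.025,"rx":0,"ry":0,"rz":0,"hand":0.05},{"dx":0.001,"dy":-0.0002,"dz":0.025,"rx":0,"ry":0,"rz":0,"hand":0.05},{"dx":0.001,"dy":0,"dz":0.025,"rx":0,"ry":0,"rz":0,"hand":0.05},{"dx":0.0005,"dy":0,"dz":0.018,"rx":0,"ry":0,"rz":0,"hand":0.05},{"dx":0,"dy":0,"dz":0.009,"rx":0,"ry":0,"rz":0,"hand":0.05},{"dx":0,"dy":0,"dz":0,"rx":0,"ry":0,"rz":0,"hand":0.02},{"dx":0,"dy":0,"dz":0,"rx":0,"ry":0,"rz":0,"hand":0.015},{"dx":0,"dy":0,"dz":0,"rx":0,"ry":0,"rz":0,"hand":0.015},{"dx":0,"dy":0,"dz":0,"rx":0,"ry":0,"rz":0,"hand":0.015},{"dx":0,"dy":0,"dz":0,"rx":0,"ry":0,"rz":0,"hand":0.015}]' 40; python3 -c "
from h import *
to(.6046,-.2236,.14,18)"
```

```text
clock: 2.77
position: [0.4199, -0.3423, 0.0307]
ee_rot: [0.001, 0.988, 0.157, 0.001]
contact_force: [0.6, 0.9, 1.6]
width: 0.0215
gripper_force: 39.5
clock 2.8 pos [ 0.4199 -0.3423  0.0307] yaw 18.0 | shift [ 0.2125 -0.0554 -0.1092] rz 0.0
```

```bash
python3 -m pendant '[{"dx":0,"dy":0,"dz":-0.02,"rx":0,"ry":0,"rz":0,"hand":0.015},{"dx":0,"dy":0,"dz":-0.036,"rx":0,"ry":0,"rz":0,"hand":0.015},{"dx":0.0154,"dy":-0.0045,"dz":-0.03,"rx":0,"ry":0,"rz":0,"hand":0.015},{"dx":0.034,"dy":-0.0084,"dz":-0.02,"rx":0,"ry":0,"rz":0,"hand":0.015},{"dx":0.034,"dy":-0.0084,"dz":0,"rx":0,"ry":0,"rz":0,"hand":0.015},{"dx":0.034,"dy":-0.0084,"dz":0,"rx":0,"ry":0,"rz":0,"hand":0.015},{"dx":0.034,"dy":-0.0084,"dz":0,"rx":0,"ry":0,"rz":0,"hand":0.015},{"dx":0.034,"dy":-0.0084,"dz":0,"rx":0,"ry":0,"rz":0,"hand":0.015},{"dx":0.03,"dy":-0.008,"dz":0,"rx":0,"ry":0,"rz":0,"hand":0.015},{"dx":0,"dy":0,"dz":0,"rx":0,"ry":0,"rz":0,"hand":0.015},{"dx":0,"dy":0,"dz":0,"rx":0,"ry":0,"rz":0,"hand":0.015},{"dx":0,"dy":0,"dz":0,"rx":0,"ry":0,"rz":0,"hand":0.015}]' 
python3 - <<'E'
from fit import *
to(.6046,-.2236,.0807,18)
c=shot("w5"); f=cv2.imread("pics/w5.png")
from rig import manip; p=manip.get_state()["position"]
print("lid",fit(f,c,(p[0],p[1],0,p[2]-.0307+.023,.06,0),.7),"jar",fit(f,c,OB["smjar"],.7))
cv2.imwrite("pics/w5v.png",cv2.resize(f,(800,500),interpolation=2))
E
```

```text
clock: 3.77
position: [0.6063, -0.2229, 0.1353]
ee_rot: [0.0, 0.988, 0.157, -0.001]
contact_force: [0.1, -0.3, -2.1]
width: 0.0216
gripper_force: 39.6
clock 3.8 pos [ 0.6063 -0.2229  0.1353] yaw 18.1 | shift [-0.0017  0.0001  0.0546] rz 0.1
lid (np.float64(0.6063305014480429), np.float64(-0.21939559159259148), np.float64(2.0100555901231414), np.float64(133.72314453125)) jar (np.float64(0.6047628171630353), np.float64(-0.22308144935905924), np.float64(1.3487882997814162), np.float64(181.81039428710938))
```

View pics/w5v.png

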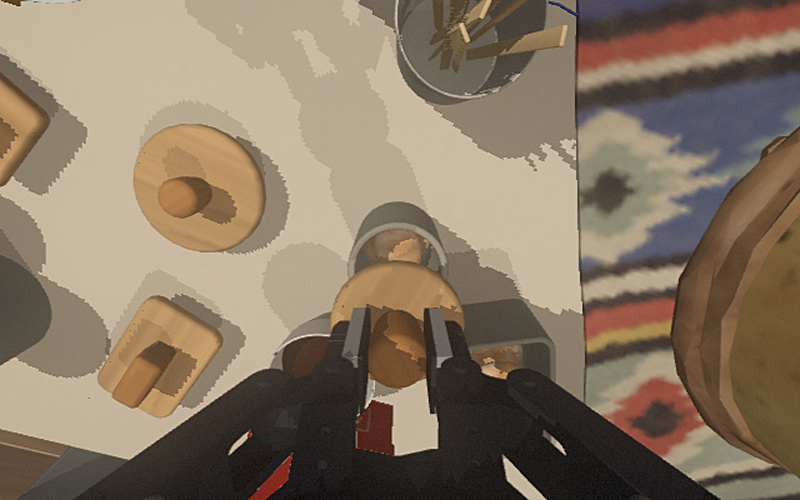

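The lid is held flat and centred between the fingers (column 397). Its front edge is at row 262 (display), and the jar rim behind it is centred at column 398 with its top at row 203.

```bash
python3 - <<'E'
from h import *
from rig import manip
c=load("w5"); s=manip.get_state()
loc=lambda P:rot(s["ee_rot"]).inv().apply(P-s["position"])
for nm,uv,z,r in (("lid",(396.5,262),s["position"][2]-.0077,.03),("jar",(398,203),.064,.03)):
    P=at(c,(np.array(uv)+.5)/1.25-.5,z)[0]; L=loc(P); print(nm,"centre tool x",L[0]-r,"y",L[1])
print(loc(np.array([.6046,-.2236,.064])))
E
```

```text
lid centre tool x -0.0023073018502895795 y -0.0007028338190327593
jar centre tool x 0.009748132104548168 y 6.536812592978964e-05
[-0.00126398 -0.0001346   0.07133126]
```

The lid and jar agree to 1 mm (the rim proper is the light arc at row 222). Lowering.

```bash
python3 -m pendant '[{"dx":0.001,"dy":0,"dz":0.015,"rx":0,"ry":0,"rz":0,"hand":0.015},{"dx":0,"dy":0,"dz":0.015,"rx":0,"ry":0,"rz":0,"hand":0.015},{"dx":0,"dy":0,"dz":0.010,"rx":0,"ry":0,"rz":0,"hand":0.015},{"dx":0,"dy":0,"dz":0.008,"rx":0,"ry":0,"rz":0,"hand":0.015},{"dx":0,"dy":0,"dz":0.004,"rx":0,"ry":0,"rz":0,"hand":0.015},{"dx":0,"dy":0,"dz":0.002,"rx":0,"ry":0,"rz":0,"hand":0.015},{"dx":0,"dy":0,"dz":0,"rx":0,"ry":0,"rz":0,"hand":0.015},{"dx":0,"dy":0,"dz":0,"rx":0,"ry":0,"rz":0,"hand":0.015}]'
```

```text
clock: 4.48
position: [0.6082, -0.223, 0.0818]
ee_rot: [0.0, 0.988, 0.157, 0.0]
contact_force: [0.8, -0.1, -1.0]
width: 0.022
gripper_force: 39.6
```

```bash
python3 -m pendant '[{"dx":0,"dy":0,"dz":0.001,"rx":0,"ry":0,"rz":0,"hand":0.015},{"dx":0,"dy":0,"dz":0.001,"rx":0,"ry":0,"rz":0,"hand":0.015},{"dx":0,"dy":0,"dz":0.0,"rx":0,"ry":0,"rz":0,"hand":0.015},{"dx":0,"dy":0,"dz":0.0,"rx":0,"ry":0,"rz":0,"hand":0.015}]'
```

```text
clock: 4.82
position: [0.6086, -0.2229, 0.0806]
ee_rot: [0.001, 0.988, 0.157, 0.001]
contact_force: [-0.8, 0.3, 4.5]
width: 0.0216
gripper_force: 40.2
```

Seated: the force is 4.5 N and z is at the expected home height. Releasing and lifting, turning towards the oblong lid's yaw.

```bash
python3 -m pendant '[{"dx":0,"dy":0,"dz":0,"rx":0,"ry":0,"rz":0,"hand":0.05},{"dx":0,"dy":0,"dz":0,"rx":0,"ry":0,"rz":0,"hand":0.05},{"dx":0,"dy":0,"dz":0,"rx":0,"ry":0,"rz":0,"hand":0.05},{"dx":0,"dy":0,"dz":-0.015,"rx":0,"ry":0,"rz":0,"hand":0.05},{"dx":0,"dy":0,"dz":-0.03,"rx":0,"ry":0,"rz":0,"hand":0.05},{"dx":0,"dy":0,"dz":-0.03,"rx":0,"ry":0,"rz":6.4,"hand":0.05},{"dx":0,"dy":0,"dz":-0.02,"rx":0,"ry":0,"rz":6.4,"hand":0.05},{"dx":0,"dy":0,"dz":0,"rx":0,"ry":0,"rz":6.4,"hand":0.05},{"dx":0,"dy":0,"dz":0,"rx":0,"ry":0,"rz":6.4,"hand":0.05},{"dx":0,"dy":0,"dz":0,"rx":0,"ry":0,"rz":6.4,"hand":0.05},{"dx":0,"dy":0,"dz":0,"rx":0,"ry":0,"rz":6,"hand":0.05},{"dx":0,"dy":0,"dz":0,"rx":0,"ry":0,"rz":0,"hand":0.05}]'; python3 - <<'E'
from h import *
to(.4604,-.0762,.14,-20.1)
E
```

```text
clock: 5.82
position: [0.6077, -0.2226, 0.1739]
ee_rot: [-0.0, 0.985, -0.174, -0.0]
contact_force: [-0.3, -0.6, -0.5]
width: 0.0499
gripper_force: 0.0
clock 5.8 pos [ 0.6077 -0.2226  0.1739] yaw -20.1 | shift [-0.1886 -0.087   0.034 ] rz 0.0
```

```bash
python3 -m pendant '[{"dx":-0.0314,"dy":-0.0145,"dz":0,"rx":0,"ry":0,"rz":0,"hand":0.05},{"dx":-0.0314,"dy":-0.0145,"dz":0.005,"rx":0,"ry":0,"rz":0,"hand":0.05},{"dx":-0.0314,"dy":-0.0145,"dz":0.005,"rx":0,"ry":0,"rz":0,"hand":0.05},{"dx":-0.0314,"dy":-0.0145,"dz":0.01,"rx":0,"ry":0,"rz":0,"hand":0.05},{"dx":-0.0314,"dy":-0.0145,"dz":0.01,"rx":0,"ry":0,"rz":0,"hand":0.05},{"dx":-0.0314,"dy":-0.0145,"dz":0.01,"rx":0,"ry":0,"rz":0,"hand":0.05},{"dx":0,"dy":0,"dz":0,"rx":0,"ry":0,"rz":0,"hand":0.05},{"dx":0,"dy":0,"dz":0,"rx":0,"ry":0,"rz":0,"hand":0.05},{"dx":0,"dy":0,"dz":0,"rx":0,"ry":0,"rz":0,"hand":0.05}]'; python3 - <<'E'
from fit import *
to(.4604,-.0762,.029,-20.1)
c=shot("w6"); f=cv2.imread("pics/w6.png"); OB["oblid"]=(.4604,-.0762,160,.023,.098,.064)
for n in ("oblid","lglid","objar","smjar"): print(n,"%.4f %.4f %.1f  %.0f"%fit(f,c,OB[n],.7), proj(c,OB[n][:2]+(OB[n][3],)).round(0))
r=list(OB["smjar"]);r[3]=.073
print("smlid seated","%.4f %.4f %.1f  %.0f"%fit(f,c,r,.7))
E
```

```text
clock: 6.57
position: [0.4616, -0.0769, 0.1348]
ee_rot: [0.0, 0.985, -0.172, 0.001]
contact_force: [1.3, 0.5, 0.1]
width: 0.0499
gripper_force: 0.0
clock 6.6 pos [ 0.4616 -0.0769  0.1348] yaw -19.8 | shift [-0.0016 -0.0003  0.1058] rz 0.3
oblid 0.4618 -0.0761 160.2  140 [[318. 199.]]
lglid 0.6016 -0.0855 -9.1  98 [[265.  22.]]
objar 0.5357 -0.3262 25.2  23 [[672. -29.]]
smjar 0.6008 -0.2277 0.0  -0 [[481. -98.]]
smlid seated 0.6008 -0.2277 0.0  -0
```

```bash
python3 -m pendant '[{"dx":-0.0005,"dy":0,"dz":0.027,"rx":0,"ry":0,"rz":0,"hand":0.05},{"dx":0,"dy":0,"dz":0.027,"rx":0,"ry":0,"rz":0,"hand":0.05},{"dx":0,"dy":0,"dz":0.027,"rx":0,"ry":0,"rz":0,"hand":0.05},{"dx":0,"dy":0,"dz":0.017,"rx":0,"ry":0,"rz":0,"hand":0.05},{"dx":0,"dy":0,"dz":0.009,"rx":0,"ry":0,"rz":0,"hand":0.05},{"dx":0,"dy":0,"dz":0,"rx":0,"ry":0,"rz":0,"hand":0.01},{"dx":0,"dy":0,"dz":0,"rx":0,"ry":0,"rz":0,"hand":0.01},{"dx":0,"dy":0,"dz":0,"rx":0,"ry":0,"rz":0,"hand":0.01},{"dx":0,"dy":0,"dz":0,"rx":0,"ry":0,"rz":0,"hand":0.01},{"dx":0,"dy":0,"dz":0,"rx":0,"ry":0,"rz":0,"hand":0.01}]'
python3 -m pendant '[{"dx":0,"dy":0,"dz":0,"rx":0,"ry":0,"rz":0,"hand":0.01},{"dx":0,"dy":0,"dz":-0.02,"rx":0,"ry":0,"rz":0,"hand":0.01},{"dx":0,"dy":0,"dz":-0.035,"rx":0,"ry":0,"rz":0,"hand":0.01},{"dx":0,"dy":0,"dz":-0.035,"rx":0,"ry":0,"rz":-6.6,"hand":0.01},{"dx":0,"dy":0,"dz":-0.025,"rx":0,"ry":0,"rz":-6.6,"hand":0.01},{"dx":0,"dy":0,"dz":0,"rx":0,"ry":0,"rz":-6.6,"hand":0.01},{"dx":0,"dy":0,"dz":0,"rx":0,"ry":0,"rz":-6.6,"hand":0.01},{"dx":0,"dy":0,"dz":0,"rx":0,"ry":0,"rz":-6.6,"hand":0.01},{"dx":0,"dy":0,"dz":0,"rx":0,"ry":0,"rz":-6.6,"hand":0.01},{"dx":0,"dy":0,"dz":0,"rx":0,"ry":0,"rz":-6,"hand":0.01},{"dx":0,"dy":0,"dz":0,"rx":0,"ry":0,"rz":0,"hand":0.01},{"dx":0,"dy":0,"dz":0,"rx":0,"ry":0,"rz":0,"hand":0.01}]'; python3 -c "
from h import *
to(.5353,-.3264,.145,25.8)"
```

```text
clock: 7.45
position: [0.4609, -0.0767, 0.0283]
ee_rot: [0.0, 0.985, -0.173, 0.001]
contact_force: [-0.8, 0.1, -0.3]
width: 0.0189
gripper_force: 39.0
clock: 8.45
position: [0.4599, -0.0763, 0.1425]
ee_rot: [0.0, 0.975, 0.221, 0.0]
contact_force: [0.9, -0.2, -1.3]
width: 0.0185
gripper_force: 39.3
clock 8.4 pos [ 0.4599 -0.0763  0.1425] yaw 25.5 | shift [-0.0396  0.2582 -0.0024] rz -0.3
```

```bash
python3 -m pendant '[{"dx":-0.0056,"dy":0.0369,"dz":0,"rx":0,"ry":0,"rz":-0.3,"hand":0.01},{"dx":-0.0056,"dy":0.0369,"dz":0,"rx":0,"ry":0,"rz":0,"hand":0.01},{"dx":-0.0056,"dy":0.0369,"dz":0,"rx":0,"ry":0,"rz":0,"hand":0.01},{"dx":-0.0056,"dy":0.0369,"dz":0,"rx":0,"ry":0,"rz":0,"hand":0.01},{"dx":-0.0056,"dy":0.0369,"dz":0,"rx":0,"ry":0,"rz":0,"hand":0.01},{"dx":-0.0056,"dy":0.0369,"dz":0,"rx":0,"ry":0,"rz":0,"hand":0.01},{"dx":-0.0056,"dy":0.0369,"dz":0,"rx":0,"ry":0,"rz":0,"hand":0.01},{"dx":0,"dy":0,"dz":0,"rx":0,"ry":0,"rz":0,"hand":0.01},{"dx":0,"dy":0,"dz":0,"rx":0,"ry":0,"rz":0,"hand":0.01},{"dx":0,"dy":0,"dz":0,"rx":0,"ry":0,"rz":0,"hand":0.01}]'; python3 - <<'E'
from fit import *
to(.5353,-.3264,.0743,25.8)
c=shot("w7"); f=cv2.imread("pics/w7.png"); print(fit(f,c,OB["objar"],.7))
from rig import manip; p=manip.get_state()["position"]; print("lid",fit(f,c,(p[0],p[1],25.5,p[2]-.0283+.023,.098,.064),.7))
r=list(OB["smjar"]);r[3]=.073; print("smlid seated","%.4f %.4f %.1f  %.0f"%fit(f,c,r,.7))
cv2.imwrite("pics/w7v.png",cv2.resize(f,(800,500),interpolation=2))
E
```

```text
clock: 9.28
position: [0.537, -0.3253, 0.1417]
ee_rot: [-0.001, 0.975, 0.223, -0.001]
contact_force: [-0.7, 0.9, -1.0]
width: 0.0183
gripper_force: 39.5
clock 9.3 pos [ 0.537  -0.3253  0.1417] yaw 25.8 | shift [-0.0019  0.0004  0.0674] rz 0.0
(np.float64(0.5353766646662471), np.float64(-0.32673689884218493), np.float64(25.79013483276515), np.float64(122.53252410888672))
lid (np.float64(0.5371780170100959), np.float64(-0.3251790563666163), np.float64(25.614619493966448), np.float64(144.66384887695312))
smlid seated 0.6047 -0.2248 -0.1  191
```

View pics/w7v.png

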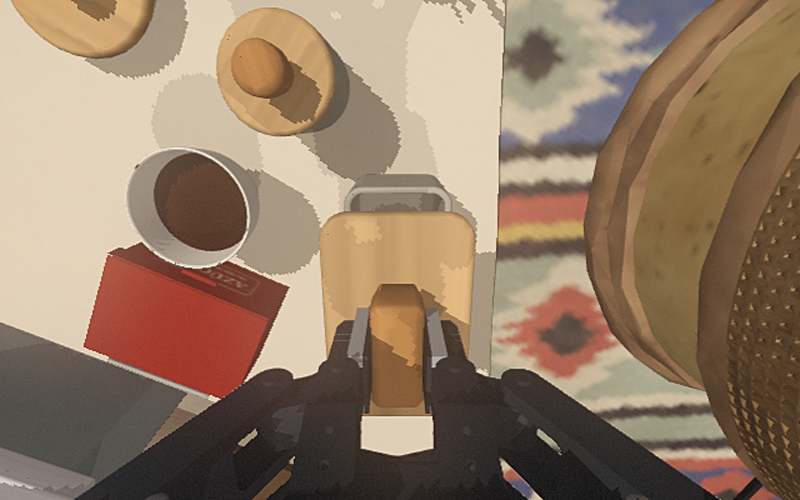

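The small lid is seated on its jar (275,72), covering the rim. The oblong lid hangs aligned over its jar, needing about −2 mm along tool x. Lowering.

```bash
python3 -m pendant '[{"dx":-0.0022,"dy":0.0005,"dz":0.02,"rx":0,"ry":0,"rz":0,"hand":0.01},{"dx":0,"dy":0,"dz":0.02,"rx":0,"ry":0,"rz":0,"hand":0.01},{"dx":0,"dy":0,"dz":0.012,"rx":0,"ry":0,"rz":0,"hand":0.01},{"dx":0,"dy":0,"dz":0.008,"rx":0,"ry":0,"rz":0,"hand":0.01},{"dx":0,"dy":0,"dz":0.004,"rx":0,"ry":0,"rz":0,"hand":0.01},{"dx":0,"dy":0,"dz":0.002,"rx":0,"ry":0,"rz":0,"hand":0.01},{"dx":0,"dy":0,"dz":0.001,"rx":0,"ry":0,"rz":0,"hand":0.01},{"dx":0,"dy":0,"dz":0,"rx":0,"ry":0,"rz":0,"hand":0.01},{"dx":0,"dy":0,"dz":0,"rx":0,"ry":0,"rz":0,"hand":0.01}]'
```

```text
clock: 10.08
position: [0.5363, -0.3275, 0.0762]
ee_rot: [0.001, 0.974, 0.224, 0.0]
contact_force: [-0.6, 0.0, -0.8]
width: 0.0188
gripper_force: 39.5
```

```bash
python3 -m pendant '[{"dx":0,"dy":0,"dz":0.001,"rx":0,"ry":0,"rz":0,"hand":0.01},{"dx":0,"dy":0,"dz":0.001,"rx":0,"ry":0,"rz":0,"hand":0.01},{"dx":0,"dy":0,"dz":0.0,"rx":0,"ry":0,"rz":0,"hand":0.01},{"dx":0,"dy":0,"dz":0,"rx":0,"ry":0,"rz":0,"hand":0.01}]'
```

```text
clock: 10.42
position: [0.5362, -0.3276, 0.0742]
ee_rot: [0.001, 0.975, 0.224, 0.0]
contact_force: [-0.9, 1.1, 4.1]
width: 0.0189
gripper_force: 40.1
```

Seated again (4.1 N at the home height). Release and lift.

```bash
python3 -m pendant '[{"dx":0,"dy":0,"dz":0,"rx":0,"ry":0,"rz":0,"hand":0.05},{"dx":0,"dy":0,"dz":0,"rx":0,"ry":0,"rz":0,"hand":0.05},{"dx":0,"dy":0,"dz":0,"rx":0,"ry":0,"rz":0,"hand":0.05},{"dx":0,"dy":0,"dz":-0.015,"rx":0,"ry":0,"rz":0,"hand":0.05},{"dx":0,"dy":0,"dz":-0.03,"rx":0,"ry":0,"rz":0,"hand":0.05},{"dx":0,"dy":0,"dz":-0.03,"rx":0,"ry":0,"rz":0,"hand":0.05},{"dx":0,"dy":0,"dz":-0.02,"rx":0,"ry":0,"rz":0,"hand":0.05}]'; python3 - <<'E'
from h import *
to(.6012,-.0853,.135,25.8)
E
```

```text
clock: 11.0
position: [0.5365, -0.3278, 0.1706]
ee_rot: [0.001, 0.974, 0.224, 0.001]
contact_force: [0.7, -0.6, -0.3]
width: 0.0502
gripper_force: 0.0
clock 11.0 pos [ 0.5365 -0.3278  0.1706] yaw 25.9 | shift [ 0.1642 -0.1899  0.0353] rz 0.1
```

```bash
python3 -m pendant '[{"dx":0.0235,"dy":-0.0272,"dz":0,"rx":0,"ry":0,"rz":0,"hand":0.05},{"dx":0.0235,"dy":-0.0272,"dz":0,"rx":0,"ry":0,"rz":0,"hand":0.05},{"dx":0.0235,"dy":-0.0272,"dz":0,"rx":0,"ry":0,"rz":0,"hand":0.05},{"dx":0.0235,"dy":-0.0272,"dz":0.005,"rx":0,"ry":0,"rz":0,"hand":0.05},{"dx":0.0235,"dy":-0.0272,"dz":0.01,"rx":0,"ry":0,"rz":0,"hand":0.05},{"dx":0.0235,"dy":-0.0272,"dz":0.01,"rx":0,"ry":0,"rz":0,"hand":0.05},{"dx":0.0235,"dy":-0.0272,"dz":0.01,"rx":0,"ry":0,"rz":0,"hand":0.05},{"dx":0,"dy":0,"dz":0,"rx":0,"ry":0,"rz":0,"hand":0.05},{"dx":0,"dy":0,"dz":0,"rx":0,"ry":0,"rz":0,"hand":0.05},{"dx":0,"dy":0,"dz":0,"rx":0,"ry":0,"rz":0,"hand":0.05}]'; python3 - <<'E'
from fit import *
c=shot("w8"); f=cv2.imread("pics/w8.png"); 
for n in ("lglid","sqlid","lgjar"): print(n,"%.4f %.4f %.1f  %.0f"%fit(f,c,OB[n],.7), proj(c,OB[n][:2]+(OB[n][3],)).round(0))
to(.6012,-.0853,.029,25.8)
E
```

```text
clock: 11.83
position: [0.6005, -0.0843, 0.1332]
ee_rot: [0.0, 0.974, 0.225, -0.0]
contact_force: [-0.6, -0.0, -0.7]
width: 0.0501
gripper_force: 0.0
lglid 0.6029 -0.0849 -3.0  154 [[319. 198.]]
sqlid 0.6057 0.0571 61.5  136 [[159. 120.]]
lgjar 0.4589 0.0618 1.4  292 [[ 72. 298.]]
clock 11.9 pos [ 0.6006 -0.085   0.1334] yaw 25.9 | shift [0.0005 0.0004 0.1044] rz 0.1
```

```bash
python3 -m pendant '[{"dx":0.0012,"dy":0.0005,"dz":0.027,"rx":0,"ry":0,"rz":0,"hand":0.05},{"dx":0,"dy":0,"dz":0.027,"rx":0,"ry":0,"rz":0,"hand":0.05},{"dx":0,"dy":0,"dz":0.025,"rx":0,"ry":0,"rz":0,"hand":0.05},{"dx":0,"dy":0,"dz":0.017,"rx":0,"ry":0,"rz":0,"hand":0.05},{"dx":0,"dy":0,"dz":0.008,"rx":0,"ry":0,"rz":0,"hand":0.05},{"dx":0,"dy":0,"dz":0,"rx":0,"ry":0,"rz":0,"hand":0.01},{"dx":0,"dy":0,"dz":0,"rx":0,"ry":0,"rz":0,"hand":0.01},{"dx":0,"dy":0,"dz":0,"rx":0,"ry":0,"rz":0,"hand":0.01},{"dx":0,"dy":0,"dz":0,"rx":0,"ry":0,"rz":0,"hand":0.01},{"dx":0,"dy":0,"dz":0,"rx":0,"ry":0,"rz":0,"hand":0.01}]'
python3 -m pendant '[{"dx":0,"dy":0,"dz":0,"rx":0,"ry":0,"rz":0,"hand":0.01},{"dx":0,"dy":0,"dz":-0.02,"rx":0,"ry":0,"rz":0,"hand":0.01},{"dx":0,"dy":0,"dz":-0.035,"rx":0,"ry":0,"rz":0,"hand":0.01},{"dx":0,"dy":0,"dz":-0.035,"rx":0,"ry":0,"rz":0,"hand":0.01},{"dx":0,"dy":0,"dz":-0.025,"rx":0,"ry":0,"rz":0,"hand":0.01},{"dx":0,"dy":0,"dz":0,"rx":0,"ry":0,"rz":0,"hand":0.01},{"dx":0,"dy":0,"dz":0,"rx":0,"ry":0,"rz":0,"hand":0.01}]'; python3 -c "
from h import *
to(.4588,.0612,.145,25.8)"
```

```text
clock: 12.72
position: [0.6026, -0.0844, 0.0305]
ee_rot: [0.001, 0.975, 0.224, 0.001]
contact_force: [-0.2, 0.1, -1.1]
width: 0.0219
gripper_force: 39.1
clock: 13.3
position: [0.6028, -0.0842, 0.1464]
ee_rot: [0.001, 0.974, 0.225, 0.002]
contact_force: [0.0, 0.1, -2.1]
width: 0.0219
gripper_force: 39.4
clock 13.3 pos [ 0.6028 -0.0842  0.1464] yaw 26.0 | shift [-0.0659 -0.1938  0.0006] rz 0.2
```

```bash
python3 -m pendant '[{"dx":-0.011,"dy":-0.0323,"dz":-0.003,"rx":0,"ry":0,"rz":0,"hand":0.01},{"dx":-0.011,"dy":-0.0323,"dz":0,"rx":0,"ry":0,"rz":0,"hand":0.01},{"dx":-0.011,"dy":-0.0323,"dz":0,"rx":0,"ry":0,"rz":0,"hand":0.01},{"dx":-0.011,"dy":-0.0323,"dz":0,"rx":0,"ry":0,"rz":0,"hand":0.01},{"dx":-0.011,"dy":-0.0323,"dz":0,"rx":0,"ry":0,"rz":0,"hand":0.01},{"dx":-0.011,"dy":-0.0323,"dz":0,"rx":0,"ry":0,"rz":0,"hand":0.01},{"dx":0,"dy":0,"dz":0,"rx":0,"ry":0,"rz":0,"hand":0.01},{"dx":0,"dy":0,"dz":0,"rx":0,"ry":0,"rz":0,"hand":0.01},{"dx":0,"dy":0,"dz":0,"rx":0,"ry":0,"rz":0,"hand":0.01}]'; python3 - <<'E'
from fit import *
to(.4588,.0612,.0885,25.8)
c=shot("w9"); f=cv2.imread("pics/w9.png"); print(fit(f,c,OB["lgjar"],.7))
from rig import manip; p=manip.get_state()["position"]; print("lid",fit(f,c,(p[0],p[1],0,p[2]-.0305+.023,.086,0),.7))
cv2.imwrite("pics/w9v.png",cv2.resize(f,(800,500),interpolation=2))
E
```

```text
clock: 14.05
position: [0.4576, 0.0613, 0.1465]
ee_rot: [0.0, 0.974, 0.225, -0.0]
contact_force: [0.3, -0.5, -0.3]
width: 0.0219
gripper_force: 39.6
clock 14.1 pos [0.4576 0.0613 0.1465] yaw 26.0 | shift [0.0011 0.0006 0.058 ] rz 0.2
(np.float64(0.459323036370304), np.float64(0.061647729215225766), np.float64(0.41789767310419895), np.float64(150.53506469726562))
lid (np.float64(0.45875630161726744), np.float64(0.06097772896717556), np.float64(0.5490687117799715), np.float64(124.43415832519531))
```

View pics/w9v.png

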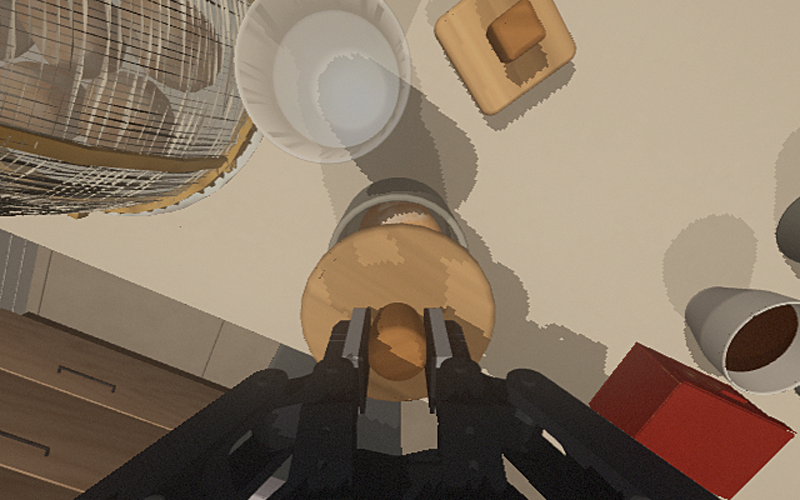

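The lid hangs centred (398, 310) over the large jar with the fits agreeing to 1 mm, and the glass (325,75) and dome are well clear. Lowering.

```bash
python3 -m pendant '[{"dx":0.0008,"dy":0,"dz":0.02,"rx":0,"ry":0,"rz":0,"hand":0.01},{"dx":0,"dy":0,"dz":0.018,"rx":0,"ry":0,"rz":0,"hand":0.01},{"dx":0,"dy":0,"dz":0.009,"rx":0,"ry":0,"rz":0,"hand":0.01},{"dx":0,"dy":0,"dz":0.006,"rx":0,"ry":0,"rz":0,"hand":0.01},{"dx":0,"dy":0,"dz":0.003,"rx":0,"ry":0,"rz":0,"hand":0.01},{"dx":0,"dy":0,"dz":0.0015,"rx":0,"ry":0,"rz":0,"hand":0.01},{"dx":0,"dy":0,"dz":0,"rx":0,"ry":0,"rz":0,"hand":0.01},{"dx":0,"dy":0,"dz":0,"rx":0,"ry":0,"rz":0,"hand":0.01}]'
```

```text
clock: 14.77
position: [0.4591, 0.0616, 0.0903]
ee_rot: [0.0, 0.975, 0.224, 0.001]
contact_force: [-0.2, 0.2, 0.4]
width: 0.0214
gripper_force: 39.6
```

```bash
python3 -m pendant '[{"dx":0,"dy":0,"dz":0.001,"rx":0,"ry":0,"rz":0,"hand":0.01},{"dx":0,"dy":0,"dz":0.001,"rx":0,"ry":0,"rz":0,"hand":0.01},{"dx":0,"dy":0,"dz":0.0,"rx":0,"ry":0,"rz":0,"hand":0.01},{"dx":0,"dy":0,"dz":0,"rx":0,"ry":0,"rz":0,"hand":0.01}]'
```

```text
clock: 15.1
position: [0.4589, 0.0617, 0.0883]
ee_rot: [0.0, 0.974, 0.224, 0.001]
contact_force: [0.4, -0.2, 1.4]
width: 0.0213
gripper_force: 39.9
```

```bash
python3 -m pendant '[{"dx":0,"dy":0,"dz":0.001,"rx":0,"ry":0,"rz":0,"hand":0.01},{"dx":0,"dy":0,"dz":0.0,"rx":0,"ry":0,"rz":0,"hand":0.01},{"dx":0,"dy":0,"dz":0,"rx":0,"ry":0,"rz":0,"hand":0.01}]'
```

```text
clock: 15.35
position: [0.4589, 0.0617, 0.0882]
ee_rot: [0.0, 0.974, 0.224, 0.001]
contact_force: [-2.0, 0.2, 10.8]
width: 0.0215
gripper_force: 40.6
```

```bash
python3 -m pendant '[{"dx":0,"dy":0,"dz":-0.0005,"rx":0,"ry":0,"rz":0,"hand":0.05},{"dx":0,"dy":0,"dz":0,"rx":0,"ry":0,"rz":0,"hand":0.05},{"dx":0,"dy":0,"dz":0,"rx":0,"ry":0,"rz":0,"hand":0.05},{"dx":0,"dy":0,"dz":-0.015,"rx":0,"ry":0,"rz":0,"hand":0.05},{"dx":0,"dy":0,"dz":-0.03,"rx":0,"ry":0,"rz":0,"hand":0.05},{"dx":0,"dy":0,"dz":-0.03,"rx":0,"ry":0,"rz":-6,"hand":0.05},{"dx":0,"dy":0,"dz":-0.01,"rx":0,"ry":0,"rz":-6,"hand":0.05},{"dx":0,"dy":0,"dz":0,"rx":0,"ry":0,"rz":-6,"hand":0.05},{"dx":0,"dy":0,"dz":0,"rx":0,"ry":0,"rz":-6,"hand":0.05},{"dx":0,"dy":0,"dz":0,"rx":0,"ry":0,"rz":-6,"hand":0.05},{"dx":0,"dy":0,"dz":0,"rx":0,"ry":0,"rz":-6,"hand":0.05},{"dx":0,"dy":0,"dz":0,"rx":0,"ry":0,"rz":0,"hand":0.05}]'; python3 - <<'E'
from h import *
to(.6045,.0575,.135,61.8)
E
```

```text
clock: 16.35
position: [0.4581, 0.0618, 0.172]
ee_rot: [-0.0, 0.857, 0.515, -0.0]
contact_force: [-0.4, -0.6, -0.3]
width: 0.05
gripper_force: 0.0
clock 16.4 pos [0.4581 0.0618 0.172 ] yaw 62.0 | shift [0.0649 0.1313 0.0369] rz 0.2
```

```bash
python3 -m pendant '[{"dx":0.013,"dy":0.0263,"dz":0,"rx":0,"ry":0,"rz":0,"hand":0.05},{"dx":0.013,"dy":0.0263,"dz":0,"rx":0,"ry":0,"rz":0,"hand":0.05},{"dx":0.013,"dy":0.0263,"dz":0,"rx":0,"ry":0,"rz":0,"hand":0.05},{"dx":0.013,"dy":0.0263,"dz":0.015,"rx":0,"ry":0,"rz":0,"hand":0.05},{"dx":0.013,"dy":0.0263,"dz":0.02,"rx":0,"ry":0,"rz":0,"hand":0.05},{"dx":0,"dy":0,"dz":0,"rx":0,"ry":0,"rz":0,"hand":0.05},{"dx":0,"dy":0,"dz":0,"rx":0,"ry":0,"rz":0,"hand":0.05},{"dx":0,"dy":0,"dz":0,"rx":0,"ry":0,"rz":0,"hand":0.05}]'; python3 - <<'E'
from fit import *
c=shot("w10"); f=cv2.imread("pics/w10.png"); 
for n in ("sqlid","sqjar"): print(n,"%.4f %.4f %.1f  %.0f"%fit(f,c,OB[n],.7), proj(c,OB[n][:2]+(OB[n][3],)).round(0))
to(.6045,.0575,.029,61.8)
E
```

```text
clock: 17.02
position: [0.604, 0.0573, 0.1366]
ee_rot: [-0.001, 0.858, 0.514, -0.001]
contact_force: [-0.2, -0.0, -0.2]
width: 0.0498
gripper_force: 0.0
sqlid 0.6056 0.0595 61.8  179 [[317. 196.]]
sqjar 0.6501 0.1886 36.1  155 [[280.   5.]]
clock 17.1 pos [0.604  0.0573 0.1374] yaw 61.9 | shift [0.0004 0.0004 0.1084] rz 0.1
```

```bash
python3 -m pendant '[{"dx":0.002,"dy":0.0005,"dz":0.028,"rx":0,"ry":0,"rz":0,"hand":0.05},{"dx":0,"dy":0,"dz":0.028,"rx":0,"ry":0,"rz":0,"hand":0.05},{"dx":0,"dy":0,"dz":0.026,"rx":0,"ry":0,"rz":0,"hand":0.05},{"dx":0,"dy":0,"dz":0.017,"rx":0,"ry":0,"rz":0,"hand":0.05},{"dx":0,"dy":0,"dz":0.008,"rx":0,"ry":0,"rz":0,"hand":0.05},{"dx":0,"dy":0,"dz":0,"rx":0,"ry":0,"rz":0,"hand":0.01},{"dx":0,"dy":0,"dz":0,"rx":0,"ry":0,"rz":0,"hand":0.01},{"dx":0,"dy":0,"dz":0,"rx":0,"ry":0,"rz":0,"hand":0.01},{"dx":0,"dy":0,"dz":0,"rx":0,"ry":0,"rz":0,"hand":0.01},{"dx":0,"dy":0,"dz":0,"rx":0,"ry":0,"rz":0,"hand":0.01},{"dx":0,"dy":0,"dz":0,"rx":0,"ry":0,"rz":0,"hand":0.01}]'
python3 -m pendant '[{"dx":0,"dy":0,"dz":-0.02,"rx":0,"ry":0,"rz":0,"hand":0.01},{"dx":0,"dy":0,"dz":-0.035,"rx":0,"ry":0,"rz":0,"hand":0.01},{"dx":0,"dy":0,"dz":-0.04,"rx":0,"ry":0,"rz":0,"hand":0.01},{"dx":0,"dy":0,"dz":-0.035,"rx":0,"ry":0,"rz":6.35,"hand":0.01},{"dx":0,"dy":0,"dz":-0.01,"rx":0,"ry":0,"rz":6.35,"hand":0.01},{"dx":0,"dy":0,"dz":0,"rx":0,"ry":0,"rz":6.35,"hand":0.01},{"dx":0,"dy":0,"dz":0,"rx":0,"ry":0,"rz":6.35,"hand":0.01},{"dx":0,"dy":0,"dz":0,"rx":0,"ry":0,"rz":0,"hand":0.01},{"dx":0,"dy":0,"dz":0,"rx":0,"ry":0,"rz":0,"hand":0.01}]'; python3 -c "
from h import *
to(.6485,.187,.16,36.4)"
```

```text
clock: 17.98
position: [0.6073, 0.0588, 0.0317]
ee_rot: [0.001, 0.857, 0.515, 0.001]
contact_force: [-1.0, 1.0, 4.4]
width: 0.0227
gripper_force: 42.6
clock: 18.73
position: [0.6061, 0.0587, 0.1702]
ee_rot: [0.0, 0.949, 0.315, -0.0]
contact_force: [-0.3, 0.2, -2.1]
width: 0.0227
gripper_force: 42.1
clock 18.7 pos [0.6061 0.0587 0.1702] yaw 36.7 | shift [ 0.1106 -0.0776  0.0102] rz 0.3
```

```bash
python3 -m pendant '[{"dx":0.0276,"dy":-0.0194,"dz":0,"rx":0,"ry":0,"rz":0.2,"hand":0.01},{"dx":0.0276,"dy":-0.0194,"dz":0,"rx":0,"ry":0,"rz":0,"hand":0.01},{"dx":0.0276,"dy":-0.0194,"dz":0,"rx":0,"ry":0,"rz":0,"hand":0.01},{"dx":0.0276,"dy":-0.0194,"dz":0.01,"rx":0,"ry":0,"rz":0,"hand":0.01},{"dx":0,"dy":0,"dz":0.01,"rx":0,"ry":0,"rz":0,"hand":0.01},{"dx":0,"dy":0,"dz":0,"rx":0,"ry":0,"rz":0,"hand":0.01},{"dx":0,"dy":0,"dz":0,"rx":0,"ry":0,"rz":0,"hand":0.01},{"dx":0,"dy":0,"dz":0,"rx":0,"ry":0,"rz":0,"hand":0.01}]'; python3 - <<'E'
from fit import *
to(.6485,.187,.0857,36.4)
c=shot("w11"); f=cv2.imread("pics/w11.png"); print(fit(f,c,OB["sqjar"],.7))
from rig import manip; p=manip.get_state()["position"]; print("lid",fit(f,c,(p[0],p[1],36.5,p[2]-.0317+.023,.068,.068),.7))
cv2.imwrite("pics/w11v.png",cv2.resize(f,(800,500),interpolation=2))
E
```

```text
clock: 19.4
position: [0.649, 0.1858, 0.1502]
ee_rot: [0.0, 0.95, 0.312, -0.0]
contact_force: [-0.4, -0.9, -0.9]
width: 0.0226
gripper_force: 42.1
clock 19.4 pos [0.649  0.1858 0.1502] yaw 36.4 | shift [ 0.0004 -0.0013  0.0645] rz -0.0
(np.float64(0.6499235643574133), np.float64(0.18828148077816814), np.float64(36.29154564389679), np.float64(165.36302185058594))
lid (np.float64(0.6502581889553627), np.float64(0.1926933477903917), np.float64(37.14302726443679), np.float64(164.8902587890625))
```

View pics/w11v.png

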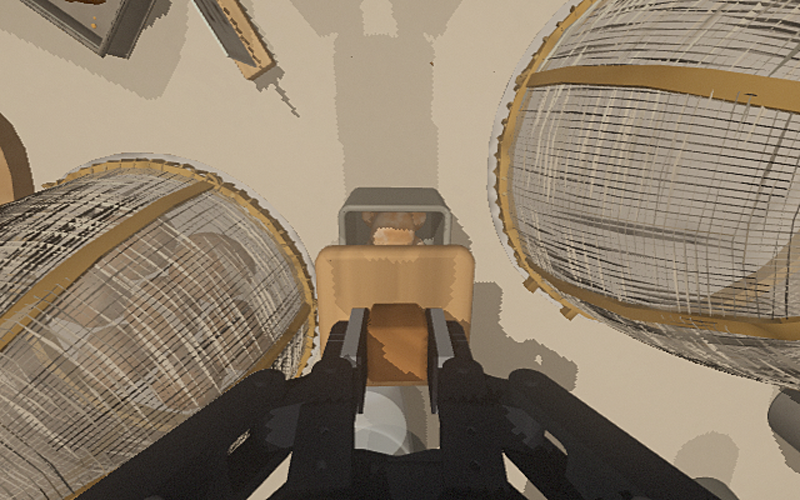

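The square lid hangs over its jar: lid edges at columns 318 and 474, front edge at row 246. The jar rim's columns are 337 and 451, with its outer front edge at about row 205. Working out the offset from these pixels.

```bash
python3 - <<'E'
from fit import *
from rig import manip
c=load("w11"); s=manip.get_state(); f=cv2.imread("pics/w11.png")
loc=lambda P:rot(s["ee_rot"]).inv().apply(P-s["position"])
pz=s["position"][2]-.0087
for nm,uv,z in (("lid",[(396,246),(318,275),(474,275)],pz),("jar",[(394,205),(337,225),(451,225)],.068)):
    L=loc(at(c,(np.array(uv)+.5)/1.25-.5,z)); print(nm,"x centre",L[0,0]-.034,"y",L[1:,1],L[1:,1].mean())
b=np.array([.6490,.1858])
for dz in (0,.003,-.003):
    r=fit(f,c,(b[0],b[1],36.4,pz+dz,.068,.068),.7); print(dz,np.round(r,4),loc(np.array([r[0],r[1],pz])).round(4))
g=f[:, 316:319].mean(axis=(1,2)); print(g[150:215].round(0))
E
```

```text
lid x centre -0.00010784753260809771 y [-0.03328448  0.03238142] -0.00045152898364276065
jar x centre 0.0017530235784004103 y [-0.03604423  0.03236032] -0.0018419574936734892
0 [  0.6503   0.1927  37.1451 164.8721] [ 0.005  -0.0051  0.0087]
0.003 [  0.6481   0.1902  36.288  162.0211] [ 0.0017 -0.0044  0.0087]
-0.003 [  0.6492   0.1927  36.9135 164.0867] [ 0.0042 -0.0057  0.0087]
[ 96.  94.  98.  99.  96.  98.  97.  98.  98.  97. 100.  98.  95.  92.
 126. 145. 138. 126. 122.  86. 105. 104. 108. 111. 109. 111. 114. 113.
 115. 113. 110. 106.  99. 115. 149. 141. 136. 132. 133. 133. 133. 132.
 134. 140. 150. 141.  83.  95. 101. 113. 123. 133. 134. 138. 140. 145.
 142. 140. 134. 125. 123. 126. 125. 124. 124.]
```

```bash
python3 -m pendant '[{"dx":0.002,"dy":-0.0012,"dz":0.02,"rx":0,"ry":0,"rz":0,"hand":0.01},{"dx":0,"dy":0,"dz":0.02,"rx":0,"ry":0,"rz":0,"hand":0.01},{"dx":0,"dy":0,"dz":0.011,"rx":0,"ry":0,"rz":0,"hand":0.01},{"dx":0,"dy":0,"dz":0.007,"rx":0,"ry":0,"rz":0,"hand":0.01},{"dx":0,"dy":0,"dz":0.003,"rx":0,"ry":0,"rz":0,"hand":0.01},{"dx":0,"dy":0,"dz":0.0015,"rx":0,"ry":0,"rz":0,"hand":0.01},{"dx":0,"dy":0,"dz":0,"rx":0,"ry":0,"rz":0,"hand":0.01},{"dx":0,"dy":0,"dz":0,"rx":0,"ry":0,"rz":0,"hand":0.01}]'
```

```text
clock: 20.12
position: [0.6508, 0.1889, 0.0888]
ee_rot: [0.0, 0.95, 0.312, 0.001]
contact_force: [-0.1, 0.1, -1.8]
width: 0.0225
gripper_force: 42.1
```

```bash
python3 -m pendant '[{"dx":0,"dy":0,"dz":0.001,"rx":0,"ry":0,"rz":0,"hand":0.01},{"dx":0,"dy":0,"dz":0.001,"rx":0,"ry":0,"rz":0,"hand":0.01},{"dx":0,"dy":0,"dz":0.001,"rx":0,"ry":0,"rz":0,"hand":0.01},{"dx":0,"dy":0,"dz":0,"rx":0,"ry":0,"rz":0,"hand":0.01},{"dx":0,"dy":0,"dz":0,"rx":0,"ry":0,"rz":0,"hand":0.01}]'
```

```text
clock: 20.53
position: [0.6506, 0.1891, 0.0861]
ee_rot: [0.0, 0.95, 0.312, 0.001]
contact_force: [-1.7, 0.1, 5.3]
width: 0.0228
gripper_force: 42.5
```

```bash
python3 -m pendant '[{"dx":0,"dy":0,"dz":0.0008,"rx":0,"ry":0,"rz":0,"hand":0.01},{"dx":0,"dy":0,"dz":0,"rx":0,"ry":0,"rz":0,"hand":0.01},{"dx":0,"dy":0,"dz":-0.001,"rx":0,"ry":0,"rz":0,"hand":0.01},{"dx":0,"dy":0,"dz":0,"rx":0,"ry":0,"rz":0,"hand":0.05},{"dx":0,"dy":0,"dz":0,"rx":0,"ry":0,"rz":0,"hand":0.05},{"dx":0,"dy":0,"dz":0,"rx":0,"ry":0,"rz":0,"hand":0.05},{"dx":0,"dy":0,"dz":-0.015,"rx":0,"ry":0,"rz":0,"hand":0.05},{"dx":0,"dy":0,"dz":-0.03,"rx":0,"ry":0,"rz":0,"hand":0.05},{"dx":0,"dy":0,"dz":-0.035,"rx":0,"ry":0,"rz":0,"hand":0.05},{"dx":0,"dy":0,"dz":-0.035,"rx":0,"ry":0,"rz":0,"hand":0.05},{"dx":0,"dy":0,"dz":-0.03,"rx":0,"ry":0,"rz":0,"hand":0.05},{"dx":0,"dy":0,"dz":0,"rx":0,"ry":0,"rz":0,"hand":0.05}]'
python3 -m pendant '[{"dx":0.0,"dy":0.035,"dz":0,"rx":0,"ry":0,"rz":0,"hand":0.05},{"dx":-0.02,"dy":0.035,"dz":-0.01,"rx":0,"ry":0,"rz":0,"hand":0.05},{"dx":-0.02,"dy":0.035,"dz":-0.01,"rx":0,"ry":0,"rz":0,"hand":0.05},{"dx":-0.02,"dy":0.035,"dz":-0.01,"rx":0,"ry":0,"rz":0,"hand":0.05},{"dx":-0.02,"dy":0.035,"dz":0,"rx":0,"ry":0,"rz":0,"hand":0.05},{"dx":-0.02,"dy":0.035,"dz":0,"rx":0,"ry":0,"rz":0,"hand":0.05},{"dx":0,"dy":0,"dz":0,"rx":0,"ry":0,"rz":0,"hand":0.05},{"dx":0,"dy":0,"dz":0,"rx":0,"ry":0,"rz":0,"hand":0.05},{"dx":0,"dy":0,"dz":0,"rx":0,"ry":0,"rz":0,"hand":0.05}]'
python3 - <<'E'
from fit import *
from rig import manip
c=shot("w12"); W=cv2.imread("pics/w12.png"); t=manip.get_image("top")["frame"][:,:,::-1].copy(); s=manip.get_image("scene")["frame"][:,:,::-1].copy(); cv2.imwrite("pics/top9.png",t);cv2.imwrite("pics/scene9.png",s)
for n,h in (("sqjar",.077),("lgjar",.081),("smjar",.073),("objar",.069)):
    o=list(OB[n]);o[3]=.023 ;o[3]=h
    for k,f,cm in (("top",t,TOP),("scene",s,SC),("w",W,c)): print(n,k,"%.4f %.4f %.1f  %.0f"%fit(f,cm,o,.7))
a=cv2.resize(s[100:300,200:420],None,fx=3,fy=3,interpolation=2)[:300]
b=cv2.resize(t[140:240,215:462],(660,267),interpolation=2); c2=cv2.resize(s[100:300,200:420],(330,300),interpolation=2)
cv2.imwrite("pics/fin.png",np.vstack([b,np.hstack([c2,cv2.resize(W,(330,300))])]))
E
```

```text
clock: 21.53
position: [0.6536, 0.1895, 0.2375]
ee_rot: [0.001, 0.95, 0.312, 0.007]
contact_force: [1.0, 0.2, 1.0]
width: 0.0497
gripper_force: 0.0
clock: 22.28
position: [0.6937, -0.0394, 0.2589]
ee_rot: [-0.001, 0.95, 0.311, -0.001]
contact_force: [-0.5, 0.5, 0.0]
width: 0.05
gripper_force: 0.0
sqjar top 0.6472 0.1900 35.9  310
sqjar scene 0.6436 0.1903 36.0  274
sqjar w 0.6494 0.1889 36.1  199
lgjar top 0.4605 0.0593 0.3  55
lgjar scene 0.4556 0.0641 -5.3  257
lgjar w 0.4598 0.0613 -4.6  209
smjar top 0.6038 -0.2238 -5.0  329
smjar scene 0.6008 -0.2201 1.1  279
smjar w 0.6056 -0.2227 -0.4  122
objar top 0.5332 -0.3262 24.7  316
objar scene 0.5311 -0.3240 26.7  251
objar w 0.5305 -0.3307 16.9  92
```

View pics/fin.png

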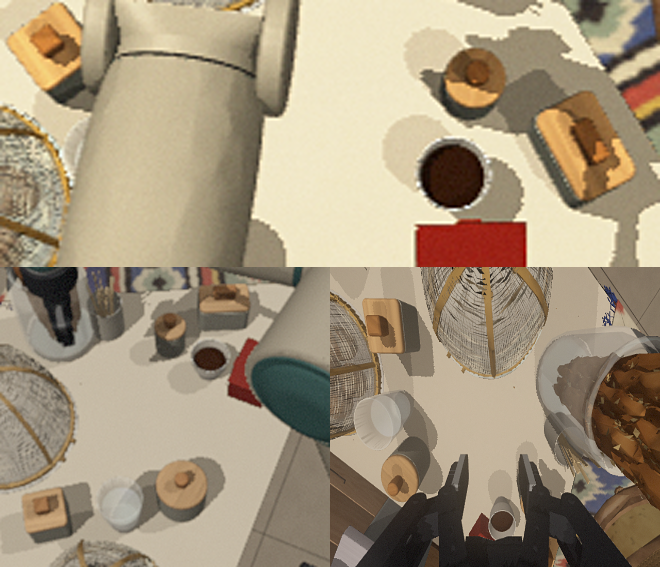

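All four lids sit level on their jars, with outlines that fit at the home heights. The cup and glass haven't moved, and the hand is touching nothing.

```bash
python3 -c "
from rig import manip
print(manip.sign_off())"
```

```text
the job is handed in; nothing more can be done
None
```

All four lids were set down home on their own jars, with the jars, cup and glass left standing in place, and the job was handed in at about 22 s.

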